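Shut the sample cabinet on the lab bench

ROBOT

A 6-joint arm with a two-finger parallel gripper is mounted at the origin on the work surface. World frame = base frame: x ahead of the robot, y to its left, z up, the work surface at z = 0. Lengths are in m, angles in rad, forces in N, time in s.
With the tool pointing down it reaches from about 0.375 to 0.9 m from the base axis. Payload 3.1 kg.
Tool frame: the origin (TCP) lies on the centre line of the jaws, within the pads' length; the fingertips stand 25 mm ahead of it and the grasp point (between the pads) lies 6 mm ahead of it; x points along the fingers, y is the direction in which the jaws open and shut, and the axes are right-handed (so a half turn about x gives the same grasp; the last joint's range is limited). The gripper opens to 87 mm and grips with 3 to 60 N. Pads are 19 mm wide; open, the fingers measure 117 mm over their backs; the gripper's body (75 mm by 190 mm) begins 51 mm behind the grasp point.
Start: joints at [1.05, 0.527, 1.433, -0, 1.181, -0.178], TCP at [0.21, 0.589, 0.248] pointing down, gripper open.
Joint ranges: [-3.08, 3.08], [-0.75, 2.2], [0.22, 2.44], [-1.43, 4.57], [0, 2.65], [-2.85, 2.85]. Speed limits (rad/s): [2.79, 2.79, 3.14, 3.14, 3.14, 3.14].

INTERFACE

Orientations are given as a unit quaternion [x, y, z, w].
In Python, from rig import robot gives the robot as it stands. The module is installed in compiled form; this text tells all that it offers.
- The arm moves only by the tool move_arm, never from a script. Its argument "commands" is a list of rows, each a list of 5 numbers: the gripper's target within -1 to 1 (shut at 1, half-way at 0, fully open at -1), then the shift along the tool's x, y, z in mm, then the turn about the tool's x in degrees. A call has 1 to 8 rows; each row is the pose to reach, as a shift and turn from the pose commanded when the call began, along the tool's axes at that moment; what a row does not reach only later rows make up. A row lasts 1/12 s, in which the tool goes at most 41.7 mm and 7.16 degrees, less where a joint would pass 70% of its speed; a pose out of reach is approached as far as the arm can. A call with a gripper value outside its range is refused whole. The fingers move at their own pace and stop on an object; "newtons" is the grip in N (left out, the last holds). Time passes only in rows, so rows that repeat a pose let the fingers close. It gives the time, the measured TCP pose, the force and the opening at its end, in the units of the state.
- robot.get_obs(): the state, without advancing time (a new reading comes with each control period).
- robot.camera(name): name is "scene" or "side" or "wrist"; returns a dict with "image" (420x560x3 uint8, red, green, blue), "fx", "fy", "cx", "cy" (pixels), "xyz" and "rotation" of the camera in the world; the wrist camera has in their place "tool_from_camera" (4x4, takes a point from camera to tool coordinates, whose origin is the TCP and whose axes are the tool frame's). Camera axes: x right, y down, z forward; pixel columns grow to the right and rows downward; lengths in m; the calibration is good to about 2 mm. A picture is of the moment at which its call begins: read the wrist's pose just before it. There is no depth.
- robot.hand_in(): hands the job in, once; it reports no verdict.
Trained networks look in a picture, given as the dict that the camera call returned (one of the last four; its "shot" number tells which), for a name from the list of things; names that differ only in an ending like _2 or _b are one class to them, and where a whole thing is asked for, a point or a joint stands for the part that bears it (a point fixed in the world has none). Each returns a list of dicts, best first, with "p" (0 to 1); they miss things now and then, are a little off and sometimes report something else, mostly with a low value. They report only what shows in the picture. A call takes as long as a camera call.
- robot.regions_of(picture, name): "pixels" (420x560 bool, what is visible of it) and "bbox" ([left, top, right, bottom] in pixels, round what is visible of it).
The state is a dict: "time": time; "q": joint angles; "joint_velocities": joint speeds; "joint_torque": joint torques, N m; "position": TCP position; "tool_rot": TCP orientation; "ft_force": force on the tool from outside, world axes, zero at the start; "moment": the same for the moment, N m; "grip_width": finger opening in m.
Only numpy, scipy, OpenCV 4.12 (cv2) and the standard library are available. Lean on these libraries where they do the work, as an engineer would, in place of code of your own. Each camera call takes 0.05 s, during which the arm holds its last target.

TASK

Slide the small cabinet's open drawer fully home with its two sample jars still standing in it, then swing the cabinet door shut and press it until its spring latch snaps in and holds it. Work gently: do not slam the door, strain the drawer or the door, upset the jars or disturb the other things on the bench.

Things in the scene. Friction and masses are not known exactly. Their poses are not given: they have to be found in the camera images.
- cabinet: Small cream steel sample cabinet, 200 deep, 250 wide, 150 mm high, fixed to the bench. Origin: bench level (z = 0) under the middle of the door opening, in the plane of the front face. x points into the cabinet (the front faces -x), y along the front to the hinge side, z up.
- drawer (a joint): How far the drawer stands out of the cabinet, m: 0 is fully home on its stop, face flush with the cabinet's front; it starts 0.060 to 0.080 out. It slides along the cabinet's x with about 2.5 N of friction and stays where it is left. More than 22 N strains it.
- drawer_face (a point): Point on the front face of the grey drawer, on its middle line, 115 mm above the bench; goes along the cabinet's +x as the drawer is pushed in. The flat face, without handle, is 135 mm wide and reaches from 60 to 135 mm above the bench; the space before it is free down to the bench. When it is nearly home the gripper's body must be above the 150 mm high roof.
- door (a joint): Door angle, rad: 0 is parallel to the cabinet's front; starts 1.3 to 1.6 open, stays where left (friction under 1 N). At angle a, in the cabinet's axes, hinge to free edge runs (-sin a, -cos a, 0), the outer face looks to (-cos a, sin a, 0). Latched and let go it rests at 0.005 to 0.085, by the catch's setting; not latched it springs back to over 0.11. Over 2 rad/s is a slam.
- door_hinge (a point): Point on the vertical hinge axis, 100 mm above the bench, in the plane of the door's inner face: 10 mm in front of the cabinet's front plane and 100 mm from its middle on the +y side.
- door_push (a point): Point on the outer face of the white door, 155 mm from the hinge axis, 45 mm short of the free edge, 110 mm above the bench; moves with the door. The door is flat, 200 mm wide, 16 mm thick, its top 150 mm above the bench; a small black knob 38 mm proud sits below this point, 35 mm above the bench. Pushing along the inward normal closes the door; more than 22 N strains it.
- latch (a point): Tip of the steel spring tongue on the door's free edge, 70 mm above the bench, 10 mm proud of the edge, sloped on the cabinet side. The slope rides over the catch's roller while a bumper pushes back: pressing at door_push takes up to about 10 N (14 with friction), drops as the tongue snaps in, and 1 to 2 mm further on the door meets a firm stop.
- catch (a point): Adjustable steel catch beside the free edge: an arm at y = -103 to -122 mm with a roller, 55 to 85 mm above the bench, standing out 36 to 49 mm from the front; behind the door's edge it bears the stop pad and a sprung bumper. The point, fixed to the cabinet, marks only its nominal place: the whole catch is set 1 to 14 mm forward in its slot, unknown, so the door shuts at 0 to 0.08 rad.
- jar_a: Glass sample jar with white lid, 36 mm diameter, 45 mm high, standing loose in the drawer. Origin: centre of its underside, z up.
- jar_b: A second such jar, beside the first in the drawer.
- dishes: Stack of three culture dishes, 90 mm wide, 38 mm high, on the rear of the cabinet's roof: leave it alone. Origin: centre of its underside, as for the things below.
- beaker: Empty glass beaker, 66 mm wide, 85 mm high, standing beyond the door's free edge: leave it alone.
- amber_jar: Squat amber jar with black lid, 60 mm wide, 75 mm high, standing outside the door's sweep: leave it alone.
- cylinder: Glass measuring cylinder on a broad foot (64 mm), 190 mm high: leave it alone.
- stain_bottle: White bottle with green cap, 50 mm wide, 110 mm high: leave it alone.
- cork_ring: Cork ring, 90 mm wide, 25 mm high: leave it alone.
- mortar: White ceramic bowl, 90 mm wide, 60 mm high: leave it alone.

How it is judged:
On the way, in this order (a step that is already met when the one before it is completed fails the run):
1. the drawer is fully home while the door is still open (value of joint drawer below 0.006 m and value of joint door above 0.3 rad), for 0.2 s.
2. the door is pressed shut into its latch (value of joint door below 0.095 rad), for 0.2 s.
At the end, for the whole second after the job is handed in: The drawer is within 7 mm of fully home, the door is latched (its angle below 0.095 rad, at rest, let go), and both jars stand upright in the drawer (value of joint drawer below 0.007 m and value of joint door below 0.095 rad and velocity of joint door between -0.05 and 0.05 rad/s and angle between each of jar_a, jar_b's own z axis and vertical below 0.2 rad and z of each of jar_a, jar_b in the frame of cabinet above 0.06 m); the robot touches nothing.
It fails at once if the door is pushed with more than 22 N (contact force between any of the fingers, the arm and door above 22 N).
It fails at once if the drawer is pushed with more than 22 N (contact force between any of the fingers, the arm and drawer above 22 N).
It fails at once if the door is slammed (closes faster than 2 rad/s) (velocity of joint door below -2 rad/s).
It fails at once if a sample jar topples (angle between any of jar_a, jar_b's own z axis and vertical above 0.6 rad).
It fails at once if a bystander is moved by more than 30 mm (distance of any of dishes, beaker, amber_jar, cylinder, stain_bottle, cork_ring, mortar from where it was at the start of the episode above 0.03 m).
It also fails if it takes over 58 s, if anything falls off the work surface, if the arm or the gripper's body presses on something with over 40 N, if the wrist force passes 120 N, or if a joint passes its speed limit or range.

## Working session

There is one attempt and no reset: what is moved stays moved. The work goes in short steps, Python scripts to look and compute and a tool call to move; the robot and the scene stay as the last step left them, time stands still between calls to the robot, and variables do not carry over. Pictures are saved under pics/ and viewed, and the job is handed in when it is done.

Besides the shell and the picture viewer there is one more tool, called after "Call:" as a command line: name --pt "numbers of a row" for each row, then --argument value for the rest. move_arm: Moves the arm, as the interface text tells. Its arguments: {"type":"object","properties":{"commands":{"type":"array","items":{"type":"array","items":{"type":"number"}}},"newtons":{"type":"number"}},"required":["commands"]}

```bash
mkdir -p pics
cat > h.py <<'E'
from rig import robot
import cv2, numpy as np
from scipy.spatial.transform import Rotation as R
def save(p,n): cv2.imwrite('pics/'+n+'.png', cv2.cvtColor(p['image'],cv2.COLOR_RGB2BGR))
def cam(name):
    o=robot.get_obs(); p=robot.camera(name)
    if 'xyz' in p:
        rot=np.array(p['rotation']); 
        if rot.shape!=(3,3): rot=R.from_quat(rot).as_matrix()
        p['C']=np.array(p['xyz']);p['R']=rot
    else:
        T=np.array(p['tool_from_camera']); Rt=R.from_quat(o['tool_rot']).as_matrix()
        p['R']=Rt@T[:3,:3]; p['C']=np.array(o['position'])+Rt@T[:3,3]
    return p
def ray(p,u,v):
    d=p['R']@np.array([(u-p['cx'])/p['fx'],(v-p['cy'])/p['fy'],1]); return p['C'],d/np.linalg.norm(d)
def onz(p,u,v,z):
    c,d=ray(p,u,v); return c+d*(z-c[2])/d[2]
def proj(p,X):
    x=p['R'].T@(np.array(X)-p['C']); return np.array([p['fx']*x[0]/x[2]+p['cx'],p['fy']*x[1]/x[2]+p['cy']])
E
python3 - <<'E'
from h import *
o=robot.get_obs(); print(o)
for n in ('scene','side','wrist'):
    p=cam(n); save(p,n+'0'); print(n,p['C'],p['R'].round(3).tolist(),p['fx'],p['cx'],p['cy'])
    for k in ('cabinet','drawer','door','jar_a','catch','latch','door_push','beaker','amber_jar','cylinder'):
        try:
            print(k,[(round(r['p'],2),np.array(r['bbox']).round().tolist()) for r in robot.regions_of(p,k)[:2]])
        except Exception as e: print(k,e)
E
```

```text
{'time': 0.0, 'q': array([ 1.04946861e+00,  5.28494524e-01,  1.43388243e+00,  1.04965621e-05,
        1.18137065e+00, -1.78460269e-01]), 'joint_velocities': array([ 2.03580415e-03, -1.52276768e-03, -9.29044697e-06, -1.46037705e-03,
        2.26749380e-03, -1.40483978e-03]), 'joint_torque': array([ 1.45115901e-03, -4.40036595e+01, -1.76593906e+01,  6.33975654e-02,
        5.82370092e-02, -1.52077669e-04]), 'position': array([0.20972881, 0.58805645, 0.24656046]), 'tool_rot': array([ 0.11991582,  0.69700519, -0.12134492,  0.6964764 ]), 'ft_force': array([-0.25118082,  0.80043717, -0.05840543]), 'moment': array([-0.02026707, -0.0337871 ,  0.02510936]), 'grip_width': 0.08707729287187949}
scene [ 1.10846697 -0.90741099  1.48757413] [[0.882, 0.368, -0.296], [0.472, -0.703, 0.533], [-0.012, -0.609, -0.793]] 495.7972345471188 276.66684944957433 206.77890388243304
cabinet [(0.7, [209.0, 158.0, 342.0, 247.0]), (0.28, [211.0, 182.0, 262.0, 228.0])]
drawer [(0.86, [251.0, 198.0, 290.0, 233.0]), (0.67, [211.0, 180.0, 260.0, 230.0])]
door [(0.69, [315.0, 125.0, 337.0, 144.0]), (0.32, [251.0, 200.0,
[... 636 characters left out ...]
.0, 214.0])]
door [(0.85, [309.0, 179.0, 333.0, 244.0]), (0.59, [267.0, 190.0, 306.0, 211.0])]
jar_a []
catch [(0.67, [215.0, 177.0, 333.0, 289.0])]
latch [(0.67, [309.0, 180.0, 330.0, 238.0]), (0.31, [303.0, 166.0, 323.0, 194.0])]
door_push []
beaker [(0.55, [234.0, 174.0, 253.0, 198.0])]
amber_jar [(0.73, [307.0, 181.0, 332.0, 240.0]), (0.71, [304.0, 166.0, 320.0, 190.0])]
cylinder [(0.72, [246.0, 130.0, 264.0, 175.0])]
wrist [0.14512887 0.61170301 0.38423431] [[0.335, 0.912, 0.236], [0.942, -0.324, -0.085], [-0.001, 0.251, -0.968]] 290.72607704373956 279.84225335420956 210.0056254644702
cabinet []
drawer []
door []
jar_a []
catch []
latch []
door_push []
beaker []
amber_jar []
cylinder []
```

Run:
```python
import cv2
for n,b in (('scene0',(170,110,400,330)),('side0',(190,120,360,300))):
    im=cv2.imread(f'pics/{n}.png')[b[1]:b[3],b[0]:b[2]]
    s=min(800/im.shape[1],600/im.shape[0]); s=int(s*2)/2; print(n,s)
    cv2.imwrite(f'pics/{n}z.png',cv2.resize(im,None,fx=s,fy=s,interpolation=cv2.INTER_CUBIC))
```

```text
scene0 2.5
side0 3.0
```

View pics/scene0.png

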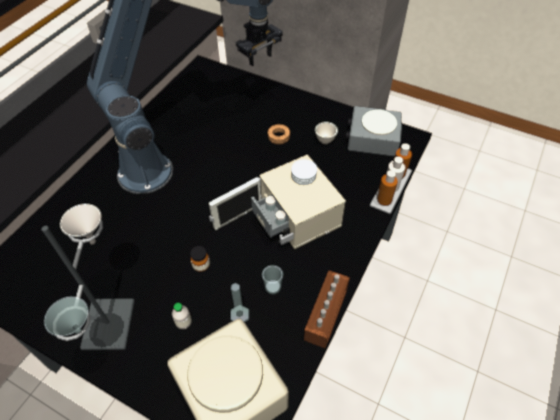

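View pics/scene0z.png

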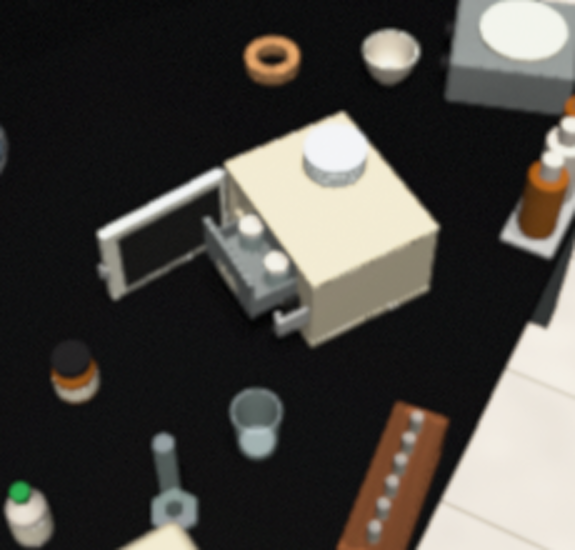

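View pics/side0z.png

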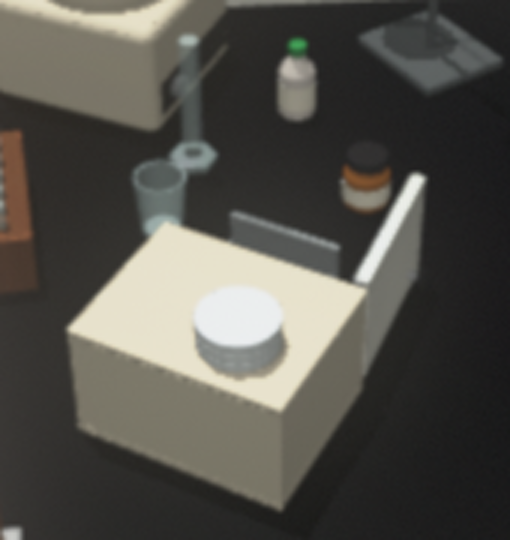

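```bash
cat > fit.py <<'E'
from h import *
from scipy.optimize import least_squares
def run():
    s=cam('scene'); d=cam('side')
    L=[(0,.125),(.2,.125),(.2,-.125),(0,-.125)]
    us=[(260.4,174.8),(307.2,155.2),(345.2,201.2),(295.2,223.2)]
    ud=[(312.3,217.3),(284.3,254),(213.3,229.3),(245,195)]
    def W(t,x,y,z): c,q=np.cos(t[2]),np.sin(t[2]); return np.array([t[0]+c*x-q*y,t[1]+q*x+c*y,z])
    def f(t,sep=False):
        r=[]
        for l,a,b in zip(L,us,ud):
            r+=[proj(s,W(t,*l,.15))-a, proj(d,W(t,*l,.15))-b]
        return np.concatenate(r)
    t0=[.6,.2,0]
    best=min((least_squares(f,[.6,.2,a]) for a in (0,1.5,3,-1.5)),key=lambda r:r.cost)
    t=best.x; print(t,np.degrees(t[2]),best.fun.round(1))
    # door: free-edge top from scene & side
    h=W(t,-.01,.1,0)
    for p,uv in ((s,(170+222/2.5,110+172/2.5)),(s,(170+103/2.5,110+233/2.5)),(d,(190+420/3,120+178/3)),(d,(190+362/3,120+280/3))):
        X=onz(p,*uv,.15); v=X-h; c,q=np.cos(t[2]),np.sin(t[2]); 
        v=(c*v[0]+q*v[1],-q*v[0]+c*v[1]); print('from hinge',np.round(v,3),'ang',np.arctan2(-v[0],-v[1]))
    # drawer face top corners z=.135
    for p,uv in ((s,(170+206/2.5,110+218/2.5)),(s,(170+252/2.5,110+290/2.5)),(d,(190+233/3,120+214/3)),(d,(190+338/3,120+247/3))):
        X=onz(p,*uv,.135); v=X-W(t,0,0,0); c,q=np.cos(t[2]),np.sin(t[2]); 
        print('drawer',np.round((c*v[0]+q*v[1],-q*v[0]+c*v[1]),3))
    return t
t=run()
E
python3 fit.py
```

```text
[0.59005282 0.02269795 1.00516636] 57.591789945729744 [-1.5 -0.2 -0.  -1.1 -0.7 -1.  -0.9  2.6 -0.5 -1.1 -1.7  0.2 -0.7  0.6
 -0.4 -1.7]
from hinge [0.    0.008] ang -3.1131148816776553
from hinge [-0.193 -0.008] ang 1.5294678424041326
from hinge [-0.193 -0.001] ang 1.56330308465906
from hinge [-0.     0.015] ang 3.1328654540849796
drawer [-0.064  0.056]
drawer [-0.068 -0.084]
drawer [-0.061 -0.071]
drawer [-0.064  0.061]
```

```bash
cat >> h.py <<'E'
T=np.array([.590,.0227,1.005])
def W(x,y,z,t=None):
    t=T if t is None else t
    c,q=np.cos(t[2]),np.sin(t[2]); return np.array([t[0]+c*x-q*y,t[1]+q*x+c*y,z])
def cabf(X,t=None):
    t=T if t is None else t
    c,q=np.cos(t[2]),np.sin(t[2]); v=np.array(X)[:2]-t[:2]; return np.array([c*v[0]+q*v[1],-q*v[0]+c*v[1]])
def tool():
    o=robot.get_obs(); return np.array(o['position']),R.from_quat(o['tool_rot']).as_matrix(),o
def shift(X):
    p,M,o=tool(); return (M.T@(np.array(X)-p)*1000).round(1)
def yawdeg():  # tool y axis heading in cabinet axes
    p,M,o=tool(); return (np.degrees(np.arctan2(M[1,1],M[0,1])-T[2])+180)%360-180
E
python3 - <<'E'
from h import *
p,M,o=tool(); print(M.round(3)); print('tool y heading in cab deg',yawdeg())
print(shift(list(W(-.15,0,0)[:2])+[.30]),W(-.15,0,0))
s=cam('scene')
for k in ('beaker','amber_jar','cylinder','stain_bottle','dishes'):
    for r in robot.regions_of(s,k)[:1]:
        b=r['bbox']; X=onz(s,(b[0]+b[2])/2,(b[1]+b[3])/2,.04); print(k,r['p'],X.round(3),cabf(X).round(3))
p=cam('wrist'); print(np.array(p['tool_from_camera']).round(3))
E
```

```text
[[-0.     0.336  0.942]
 [ 0.     0.942 -0.336]
 [-1.    -0.    -0.   ]]
tool y heading in cab deg 12.773961017672349
[ -52.5 -551.5  514.9] [ 0.50958677 -0.1039243   0.        ]
beaker 0.64 [ 0.697 -0.208  0.04 ] [-0.138 -0.214]
amber_jar 0.85 [ 0.437 -0.255  0.04 ] [-0.316 -0.02 ]
cylinder 0.78 [ 0.642 -0.326  0.04 ] [-0.267 -0.231]
stain_bottle 0.91 [ 0.511 -0.453  0.04 ] [-0.444 -0.188]
dishes 0.69 [0.575 0.269 0.04 ] [0.2   0.144]
[[ 0.001 -0.251  0.968 -0.137]
 [ 1.     0.001 -0.001 -0.   ]
 [-0.001  0.968  0.251 -0.069]
 [ 0.     0.     0.     1.   ]]
```

Run:
```python
from h import *
print(shift(list(W(-.04,.0,0)[:2])+[.31]),W(-.04,0,0))
```

```text
[ -62.4 -444.3  539.2] [ 0.56855647 -0.01106648  0.        ]
```

Call:
move_arm --pt "1 -60 -25 25 7" --pt "1 -62 -50 55 14" --pt "1 -62 -80 90 21" --pt "1 -62 -110 125 28" --pt "1 -62 -140 160 35" --pt "1 -62 -170 195 42" --pt "1 -62 -200 230 49" --pt "1 -62 -225 260 56" --newtons 20

```text
time: 2.77
position: [0.3618, 0.3185, 0.3099]
tool_rot: [0.435, 0.557, -0.435, 0.557]
ft_force: [1.0, 0.5, -0.2]
grip_width: 0.0415
```

Run:
```python
from h import *
p,M,o=tool();print(p,yawdeg(),o['q'])
print(shift(list(W(-.04,.0,0)[:2])+[.31]), yawdeg()+90)
```

```text
[0.36184914 0.31845764 0.30986239] -43.54101529728064 [ 4.89355299e-01  2.55513248e-01  1.70006855e+00 -2.88607958e-05
  1.18518316e+00  2.44300149e-01]
[-1.000e-01  1.206e+02  3.698e+02] 46.45898470271936
```

Call:
move_arm --pt "1 0 13 38 7" --pt "1 0 26 76 14" --pt "1 0 39 114 21" --pt "1 0 52 152 28" --pt "1 0 65 190 35" --pt "1 0 78 228 42" --pt "1 0 90 266 46" --pt "1 0 103 304 46.4"

```text
time: 3.43
position: [0.5372, 0.0493, 0.3097]
tool_rot: [0.619, 0.342, -0.619, 0.342]
ft_force: [0.7, -0.1, 0.1]
grip_width: 0.0008
```

Run:
```python
from h import *
p,M,o=tool();print(p,yawdeg(),o['q'],cabf(p))
p=cam('wrist'); save(p,'w1')
np.save('w1.npy',{k:p[k] for k in('R','C','fx','fy','cx','cy')},allow_pickle=True)
```

```text
[0.53717884 0.04929688 0.30970827] -89.7973354670121 [-1.15812730e-01  3.40894741e-01  1.56989741e+00  1.50627687e-04
  1.23054918e+00  4.46396164e-01] [-0.00586473  0.05884789]
```

View pics/w1.png

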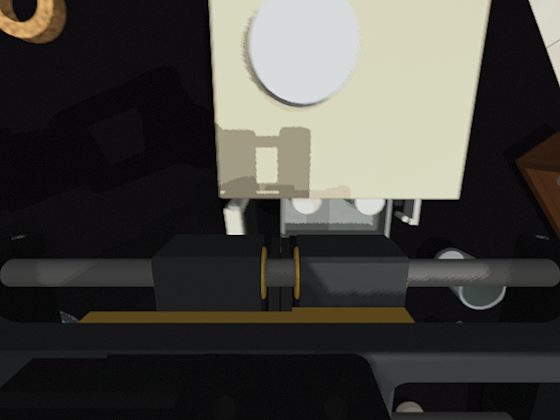

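```bash
cat > w.py <<'E'
from h import *
p=np.load('w1.npy',allow_pickle=True).item()
A=onz(p,219,197.5,.15);B=onz(p,461,198.5,.15);A2=onz(p,209.5,0,.15);B2=onz(p,490.5,0,.15)
print(A,B,np.linalg.norm(A-B))
for a,b in((B,A),(A,A2),(B,B2)): print(np.degrees(np.arctan2(*(b-a)[1::-1])))
print('A,B in cab',cabf(A),cabf(B))
E
python3 w.py
```

```text
[0.48552161 0.08699566 0.15      ] [ 0.69858096 -0.04818814  0.15      ] 0.25232706623122364
147.6053261745243
57.53722802518118
58.50310552242779
A,B in cab [-0.00173369  0.12266483] [-0.0016321  -0.12966221]
```

```bash
python3 - <<'E'
from h import *
print(W(-.0015,-.003,0))
E
sed -i 's/^T=np.array.*/T=np.array([.5917,.0198,1.005])/' h.py
python3 - <<'E'
from h import *
p,M,o=tool();print(cabf(p),yawdeg())
print(shift(list(W(-.135,-.005,0)[:2])+[.31]),shift(list(W(-.135,-.005,0)[:2])+[.13]))
E
```

```text
[0.59172835 0.01982549 0.        ]
[-0.00685198  0.05355091] -89.95364761245207
[  0.7  58.4 128.2] [180.7  56.8 127.9]
```

Call:
move_arm --pt "1 0 16 36 0" --pt "1 0 32 72 0" --pt "1 0 45 100 0" --pt "1 10 57 128 0" --pt "1 50 57 128 0" --pt "1 90 57 128 0" --pt "1 120 57 128 0" --pt "1 120 57 128 0"

```text
time: 4.15
position: [0.5127, -0.0862, 0.1843]
tool_rot: [-0.616, -0.346, 0.622, -0.339]
ft_force: [-0.8, 1.3, 0.4]
grip_width: 0.0004
```

Run:
```python
from h import *
p,M,o=tool();print(p,cabf(p),yawdeg(),o['ft_force'])
print(shift(list(W(-.135,-.005,0)[:2])+[.13]))
for n in('scene','side'):
    p=cam(n); save(p,n+'1')
    b=(170,110,400,330)if n=='scene' else (190,100,360,300)
    im=cv2.imread(f'pics/{n}1.png')[b[1]:b[3],b[0]:b[2]]
    cv2.imwrite(f'pics/{n}1z.png',cv2.resize(im,None,fx=2.5,fy=2.5,interpolation=cv2.INTER_CUBIC))
```

```text
[ 0.51272758 -0.08622336  0.18427914] [-0.13183707  0.00982764] -89.670070313853 [-0.83585994  1.30169016  0.37044784]
[54.1 15.5  3.1]
```

View pics/scene1z.png

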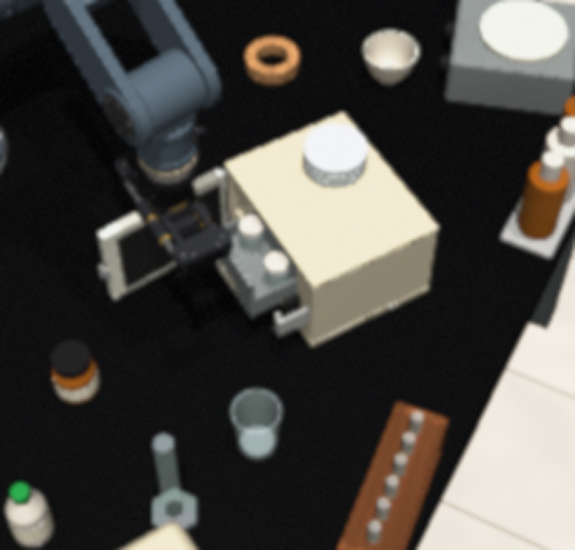

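View pics/side1z.png

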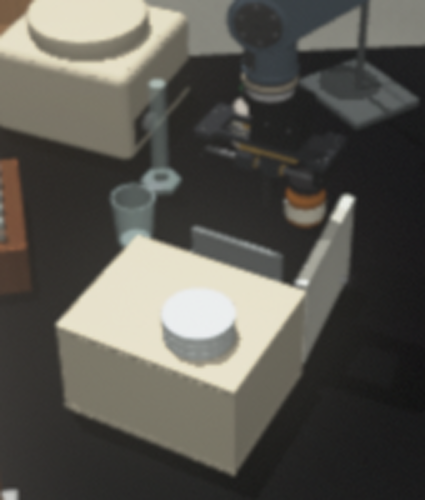

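Call:
move_arm --pt "1 25 8 3 0" --pt "1 45 15 3 0" --pt "1 54 15 -5 0" --pt "1 54 15 -12 0" --pt "1 54 15 -20 0" --pt "1 54 15 -26 0" --pt "1 54 15 -30 0" --pt "1 54 15 -34 0"

```text
time: 4.92
position: [0.5485, -0.0658, 0.1368]
tool_rot: [0.619, 0.342, -0.618, 0.344]
ft_force: [-0.4, 0.9, 0.4]
grip_width: 0.0007
```

```bash
cat > st.py <<'E'
from h import *
p,M,o=tool();f=o['ft_force'];a=T[2]
print(o['time'],'cab',cabf(p).round(4),'z',p[2].round(4),'yaw',yawdeg().round(2),'F cab',(f[0]*np.cos(a)+f[1]*np.sin(a)).round(1),(-f[0]*np.sin(a)+f[1]*np.cos(a)).round(1),f[2].round(1))
E
python3 st.py
```

```text
4.9167 cab [-0.0954 -0.0095] z 0.1368 yaw -89.55 F cab 0.6 0.8 0.4
```

Call:
move_arm --pt "1 0 0 -4 0" --pt "1 0 0 -8 0" --pt "1 0 0 -12 0" --pt "1 0 0 -16 0" --pt "1 0 0 -20 0" --pt "1 0 0 -24 0" --pt "1 0 0 -28 0" --pt "1 0 0 -32 0"

```text
time: 5.58
position: [0.5647, -0.0396, 0.1355]
tool_rot: [-0.618, -0.342, 0.619, -0.343]
ft_force: [-1.7, -2.9, 1.1]
grip_width: 0.0005
```

```bash
python3 st.py
```

```text
5.5833 cab [-0.0646 -0.009 ] z 0.1355 yaw -89.63 F cab -3.4 -0.1 1.1
```

Call:
move_arm --pt "1 0 0 -4 0" --pt "1 0 0 -8 0" --pt "1 0 0 -12 0" --pt "1 0 0 -16 0" --pt "1 0 0 -20 0" --pt "1 0 0 -24 0" --pt "1 0 0 -28 0" --pt "1 0 0 -32 0"

```text
time: 6.25
position: [0.582, -0.0121, 0.1355]
tool_rot: [0.619, 0.342, -0.618, 0.343]
ft_force: [-0.6, -4.0, 1.3]
grip_width: 0.0002
```

```bash
python3 st.py
```

```text
6.25 cab [-0.0321 -0.009 ] z 0.1355 yaw -89.62 F cab -3.7 -1.6 1.3
```

Call:
move_arm --pt "1 0 0 -3 0" --pt "1 0 0 -6 0" --pt "1 0 0 -9 0" --pt "1 0 0 -11 0" --pt "1 0 0 -13 0" --pt "1 0 0 -15 0" --pt "1 0 0 -16 0" --pt "1 0 0 -17 0"

```text
time: 6.92
position: [0.5907, 0.0021, 0.1355]
tool_rot: [-0.619, -0.343, 0.619, -0.343]
ft_force: [0.5, -3.2, 0.5]
grip_width: 0.0006
```

```bash
python3 st.py
```

```text
6.9167 cab [-0.0155 -0.0087] z 0.1355 yaw -89.62 F cab -2.4 -2.2 0.5
```

Call:
move_arm --pt "1 0 0 -1 0" --pt "1 0 0 -2 0" --pt "1 0 0 -3 0" --pt "1 0 0 -4 0"

```text
time: 7.25
position: [0.5928, 0.0055, 0.1355]
tool_rot: [-0.619, -0.343, 0.619, -0.343]
ft_force: [0.8, -3.3, -0.0]
grip_width: 0.0005
```

```bash
python3 st.py
```

```text
7.25 cab [-0.0115 -0.0086] z 0.1355 yaw -89.63 F cab -2.4 -2.4 -0.0
```

Call:
move_arm --pt "1 0 0 -1 0" --pt "1 0 0 -2 0"

```text
time: 7.42
position: [0.5933, 0.0062, 0.1355]
tool_rot: [-0.618, -0.343, 0.619, -0.343]
ft_force: [-3.0, -9.4, 2.5]
grip_width: 0.0005
```

```bash
python3 st.py
```

```text
7.4167 cab [-0.0106 -0.0086] z 0.1355 yaw -89.57 F cab -9.6 -2.5 2.5
```

Call:
move_arm --pt "1 0 0 0 0" --pt "1 0 0 4 0" --pt "1 0 0 12 0" --pt "1 0 0 30 0" --pt "1 -10 0 50 0" --pt "1 -40 0 70 0" --pt "1 -80 0 80 0" --pt "1 -110 0 80 0"

```text
time: 8.08
position: [0.5498, -0.0619, 0.2469]
tool_rot: [-0.619, -0.342, 0.619, -0.341]
ft_force: [1.3, -0.2, 0.2]
grip_width: 0.0008
```

```bash
python3 st.py
python3 - <<'E'
from h import *
n='scene'
p=cam(n); save(p,n+'2')
b=(170,110,400,330)
im=cv2.imread(f'pics/{n}2.png')[b[1]:b[3],b[0]:b[2]]
cv2.imwrite(f'pics/{n}2z.png',cv2.resize(im,None,fx=2.5,fy=2.5,interpolation=cv2.INTER_CUBIC))
E
```

```text
8.0833 cab [-0.0914 -0.0085] z 0.2469 yaw -89.75 F cab 0.5 -1.2 0.2
```

View pics/scene2z.png

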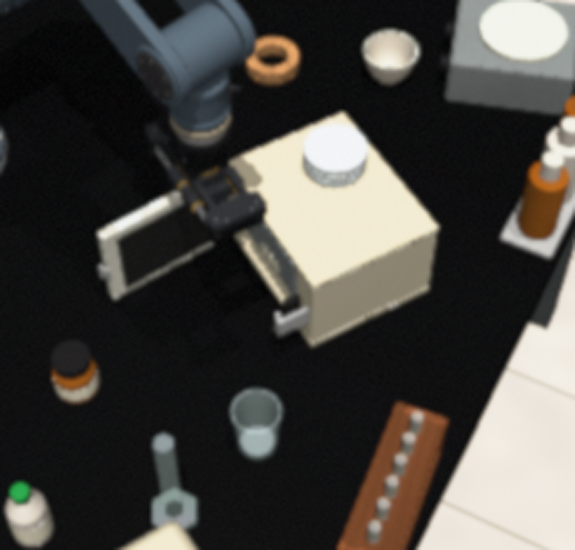

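```bash
cat >> h.py <<'E'
def door_tcp(a,r,gap=0.):
    off=.016+.0095+gap
    return W(-.01-r*np.sin(a)-off*np.cos(a), .1-r*np.cos(a)+off*np.sin(a), 0)
E
python3 - <<'E'
from h import *
X=door_tcp(1.54,.14,.022); print(X,np.hypot(*X[:2]),cabf(X)); X[2]=.247; print(shift(X))
X=door_tcp(1.54,.14,.0); print(X,np.hypot(*X[:2]),cabf(X))
E
```

```text
[ 0.38968242 -0.03125296  0.        ] 0.39093366761805215 [-0.15139621  0.14316667]
[   4.2 -155.6   61.3]
[ 0.40860833 -0.04246946  0.        ] 0.41080946772991167 [-0.1507188  0.1211771]
```

Call:
move_arm --pt "1 0 -20 10 7" --pt "1 0 -42 17 14" --pt "1 0 -66 25 21" --pt "1 0 -90 34 28" --pt "1 0 -114 44 35" --pt "1 0 -135 52 42" --pt "1 0 -150 58 49" --pt "1 0 -155 61 56"

```text
time: 8.8
position: [0.3837, -0.0283, 0.245]
tool_rot: [-0.706, -0.011, 0.708, -0.009]
ft_force: [0.3, -0.0, -0.1]
grip_width: 0.0003
```

Call:
move_arm --pt "1 0 0 0 7" --pt "1 0 0 0 14" --pt "1 0 0 0 21" --pt "1 0 0 0 28" --pt "1 0 0 0 32" --pt "1 0 0 0 32"

```text
time: 9.3
position: [0.3871, -0.0296, 0.2453]
tool_rot: [-0.683, 0.183, 0.683, 0.184]
ft_force: [0.4, 0.5, 0.5]
grip_width: 0.0005
```

```bash
python3 st.py
python3 - <<'E'
from h import *
X=door_tcp(1.54,.14,.022);X[2]=.132; print(shift(X))
for n in('scene','side','wrist'):
    p=cam(n); save(p,n+'3')
    if n=='wrist': continue
    b=(170,110,400,330)if n=='scene' else (190,100,360,300)
    im=cv2.imread(f'pics/{n}3.png')[b[1]:b[3],b[0]:b[2]]
    cv2.imwrite(f'pics/{n}3z.png',cv2.resize(im,None,fx=2.5,fy=2.5,interpolation=cv2.INTER_CUBIC))
E
```

```text
9.3 cab [-0.1514  0.1462] z 0.2453 yaw -177.69 F cab 0.6 -0.1 0.5
[113.3   0.2  -3.1]
```

View pics/scene3z.png

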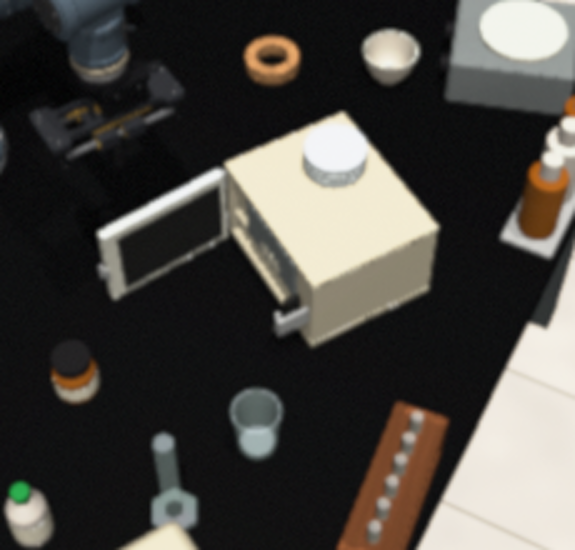

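View pics/wrist3.png

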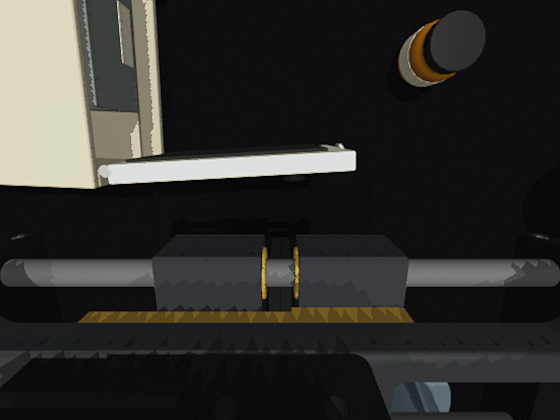

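View pics/side3z.png

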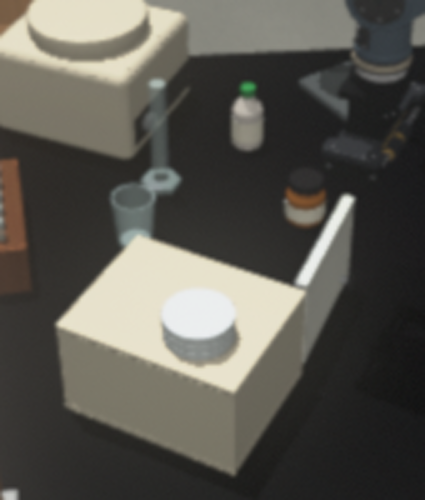

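Run:
```python
from h import *
p=cam('wrist')
for uv in ((112,184.5),(356,169.5),(356,150.5)):
    X=onz(p,*uv,.15); print(cabf(X))
a,b=[cabf(onz(p,*uv,.15)) for uv in((112,184.5),(356,169.5))]
d=b-a; print(np.arctan2(-d[0],-d[1]),np.linalg.norm(d))
print(cabf([*shift([0,0,0])]) if 0 else '')
```

```text
[-0.01557774  0.12310692]
[-0.21071462  0.10238915]
[-0.20908252  0.08761278]
1.4650221198439906 0.1962336084073192
```

Call:
move_arm --pt "1 35 0 0 0" --pt "1 70 0 -2 0" --pt "1 100 0 -5 0" --pt "1 113 0 -8 2" --pt "1 113 0 -13 2" --pt "1 113 0 -18 2" --pt "1 113 0 -22 3" --pt "1 113 0 -25 3"

```text
time: 10.17
position: [0.4104, -0.0432, 0.1335]
tool_rot: [0.679, -0.201, -0.677, -0.201]
ft_force: [-0.2, 0.3, -1.0]
grip_width: 0.0005
```

```bash
python3 st.py
cat > tr.py <<'E'
from h import *
import sys
# rows for door sweep from list of angles, at radius r, z fixed to current
r=float(sys.argv[1]); zt=float(sys.argv[2])
y0=yawdeg()
for a in map(float,sys.argv[3:]):
    X=door_tcp(a,r); X[2]=zt
    turn=y0-(-90-np.degrees(a)); turn=(turn+180)%360-180
    print(a,shift(X),round(turn,1))
E
python3 tr.py .14 .132 1.5 1.45 1.4 1.35 1.3 1.25 1.2 1.15 1.1
```

```text
10.1667 cab [-0.1504  0.1192] z 0.1335 yaw 179.36 F cab 0.1 0.3 -1.0
1.5 [ 1.6  1.1 -3.7] -4.7
1.45 [  1.6   1.6 -10.8] -7.6
1.4 [  1.6   1.7 -17.9] -10.4
1.35 [  1.6   1.5 -25. ] -13.3
1.3 [  1.6   1.  -32.1] -16.2
1.25 [  1.6   0.1 -39.2] -19.0
1.2 [  1.7  -1.1 -46.2] -21.9
1.15 [  1.7  -2.7 -53.1] -24.7
1.1 [  1.7  -4.7 -60. ] -27.6
```

Call:
move_arm --pt "1 0 1 -4 -3" --pt "1 0 1.5 -11 -7" --pt "1 0 1.5 -18 -10.4" --pt "1 0 1.5 -25 -13.3" --pt "1 0 1 -32 -16.2" --pt "1 0 0 -39 -19" --pt "1 0 -1 -46 -22" --pt "1 0 -3 -53 -24.7"

```text
time: 10.83
position: [0.4555, -0.0692, 0.1338]
tool_rot: [0.706, -0.05, -0.705, -0.05]
ft_force: [-1.7, 0.3, -0.4]
grip_width: 0.0005
```

```bash
python3 st.py; 
python3 tr.py .145 .133 1.2 1.15 1.1 1.05 1 .95 .9 .85 .8 .75 .7
```

```text
10.8333 cab [-0.1481  0.0672] z 0.1338 yaw -155.75 F cab -0.7 1.5 -0.4
1.2 [0.8 4.1 6.2] 3.0
1.15 [ 0.8  5.5 -1. ] 0.1
1.1 [ 0.8  6.7 -8.3] -2.7
1.05 [  0.8   7.4 -15.6] -5.6
1.0 [  0.8   7.8 -22.9] -8.5
0.95 [  0.8   7.8 -30.3] -11.3
0.9 [  0.8   7.4 -37.7] -14.2
0.85 [  0.8   6.7 -45. ] -17.0
0.8 [  0.8   5.6 -52.3] -19.9
0.75 [  0.8   4.2 -59.5] -22.8
0.7 [  0.8   2.4 -66.6] -25.6
```

Call:
move_arm --pt "1 0 2 -7 -3" --pt "1 0 4 -15 -5.6" --pt "1 0 5.5 -22 -8.5" --pt "1 0 6 -30 -11.3" --pt "1 0 6.5 -37 -14.2" --pt "1 0 6 -45 -17" --pt "1 0 5.5 -52 -20" --pt "1 0 4 -59 -22.8"

```text
time: 11.5
position: [0.5134, -0.0817, 0.1339]
tool_rot: [0.702, 0.09, -0.701, 0.09]
ft_force: [-1.1, 0.2, -0.6]
grip_width: 0.0004
```

```bash
python3 st.py; 
python3 tr.py .15 .133 .8 .75 .7 .65 .6 .55 .5 .45 .4 .35 .3
```

```text
11.5 cab [-0.1276  0.0117] z 0.1339 yaw -132.95 F cab -0.4 1.0 -0.6
0.8 [0.9 3.7 7.1] 2.9
0.75 [ 0.9  5.2 -0.4] 0.0
0.7 [ 0.9  6.3 -7.9] -2.8
0.65 [  0.9   7.  -15.5] -5.7
0.6 [  0.9   7.3 -23.1] -8.6
0.55 [  0.9   7.3 -30.7] -11.4
0.5 [  0.9   6.8 -38.3] -14.3
0.45 [  0.9   6.  -45.8] -17.2
0.4 [  0.9   4.8 -53.3] -20.0
0.35 [  0.9   3.3 -60.8] -22.9
0.3 [  0.9   1.4 -68.1] -25.8
```

Call:
move_arm --pt "1 0 2 -7 -3" --pt "1 0 4 -15 -5.7" --pt "1 0 5.5 -22 -8.6" --pt "1 0 6 -29 -11.4" --pt "1 0 6.5 -36 -14.3" --pt "1 0 6 -43 -17.2" --pt "1 0 5 -50 -20" --pt "1 0 4 -56 -22.3"

```text
time: 12.17
position: [0.5688, -0.0715, 0.134]
tool_rot: [0.671, 0.224, -0.67, 0.224]
ft_force: [-2.4, 0.7, -0.2]
grip_width: 0.0005
```

```bash
python3 st.py; 
python3 tr.py .155 .133 .4 .35 .3 .275 .25 .225 .2 .175 .15 .125 .1 .08 .06 0
```

```text
12.1667 cab [-0.0893 -0.0296] z 0.134 yaw -110.65 F cab -0.7 2.4 -0.2
0.4 [1.  4.6 3.1] 2.3
0.35 [ 1.   6.  -4.6] -0.6
0.3 [  1.    7.  -12.4] -3.5
0.275 [  1.    7.4 -16.3] -4.9
0.25 [  1.    7.6 -20.2] -6.3
0.225 [  1.    7.8 -24.2] -7.8
0.2 [  1.    7.8 -28.1] -9.2
0.175 [  1.    7.8 -32. ] -10.6
0.15 [  1.    7.7 -35.9] -12.1
0.125 [  1.    7.4 -39.9] -13.5
0.1 [  1.    7.1 -43.8] -14.9
0.08 [  1.    6.7 -46.9] -16.1
0.06 [  1.    6.3 -50. ] -17.2
0.0 [  1.    4.8 -59.3] -20.7
```

Call:
move_arm --pt "1 0 2 -4 -2" --pt "1 0 4 -9 -4" --pt "1 0 5 -13 -6" --pt "1 0 6 -16 -8" --pt "1 0 6 -20 -9" --pt "1 0 6 -23 -11" --pt "1 0 6 -26 -13" --pt "1 0 6 -28 -14"

```text
time: 12.83
position: [0.5952, -0.0598, 0.1338]
tool_rot: [0.639, 0.303, -0.638, 0.304]
ft_force: [-2.1, -3.0, 2.6]
grip_width: 0.0004
```

```bash
python3 st.py; 
python3 tr.py .155 .134  .225 .2 .175 .15 .125 .1 .08 .06 0
```

```text
12.8333 cab [-0.0653 -0.0457] z 0.1338 yaw -96.73 F cab -3.7 0.2 2.6
0.225 [-0.2  0.2  4.2] 6.2
0.2 [-0.2  1.2  0.4] 4.7
0.175 [-0.2  2.1 -3.5] 3.3
0.15 [-0.2  3.  -7.3] 1.9
0.125 [ -0.2   3.7 -11.2] 0.4
0.1 [ -0.2   4.3 -15. ] -1.0
0.08 [ -0.2   4.7 -18.2] -2.1
0.06 [ -0.2   5.1 -21.3] -3.3
0.0 [ -0.2   5.8 -30.7] -6.7
```

Call:
move_arm --pt "1 0 0.5 -1 0" --pt "1 0 1 -2 0" --pt "1 0 1 -3 -1" --pt "1 0 1 -4 -1"

```text
time: 13.17
position: [0.5978, -0.0577, 0.133]
tool_rot: [-0.636, -0.308, 0.636, -0.309]
ft_force: [-2.1, -3.9, 3.9]
grip_width: 0.0003
```

```bash
python3 st.py; 
python3 tr.py .155 .134 .2 .175 .15 .125 .1 .08 .06 0
```

```text
13.1667 cab [-0.0622 -0.0467] z 0.133 yaw -95.79 F cab -4.4 -0.3 3.9
0.2 [-1.   0.5  3.6] 5.7
0.175 [-1.   1.5 -0.2] 4.2
0.15 [-1.   2.3 -4.1] 2.8
0.125 [-1.   3.1 -7.9] 1.4
0.1 [ -1.    3.8 -11.8] -0.1
0.08 [ -1.    4.3 -14.9] -1.2
0.06 [ -1.    4.7 -18. ] -2.4
0.0 [ -1.    5.6 -27.4] -5.8
```

Call:
move_arm --pt "1 0 0.5 -1 1" --pt "1 0 1 -2 1" --pt "1 0 1 -3 0" --pt "1 0 1 -4 0"

```text
time: 13.5
position: [0.6005, -0.0552, 0.1325]
tool_rot: [-0.635, -0.309, 0.637, -0.309]
ft_force: [-4.7, -6.1, 3.7]
grip_width: 0.0004
```

```bash
python3 st.py; 
python3 tr.py .155 .134 .175 .15 .125 .1 .08 .06 0
```

```text
13.5 cab [-0.0586 -0.0477] z 0.1325 yaw -95.73 F cab -7.7 0.7 3.7
0.175 [-1.5  0.9  3.4] 4.3
0.15 [-1.5  1.8 -0.4] 2.9
0.125 [-1.5  2.5 -4.2] 1.4
0.1 [-1.5  3.2 -8.1] -0.0
0.08 [ -1.6   3.7 -11.2] -1.1
0.06 [ -1.6   4.1 -14.3] -2.3
0.0 [ -1.6   5.  -23.7] -5.7
```

Call:
move_arm --pt "1 -0.5 0.5 -1 0" --pt "1 -0.5 0.5 -2 0"

```text
time: 13.67
position: [0.6016, -0.0542, 0.1325]
tool_rot: [-0.635, -0.309, 0.637, -0.309]
ft_force: [-5.5, -7.6, 2.3]
grip_width: 0.0005
```

```bash
python3 st.py
```

```text
13.6667 cab [-0.0572 -0.048 ] z 0.1325 yaw -95.76 F cab -9.3 0.6 2.3
```

Call:
move_arm --pt "1 0 0.3 -1 0" --pt "1 0 0.5 -2 0"

```text
time: 13.83
position: [0.6028, -0.0529, 0.1325]
tool_rot: [-0.635, -0.309, 0.637, -0.309]
ft_force: [-5.2, -7.8, 3.5]
grip_width: 0.0005
```

```bash
python3 st.py
```

```text
13.8333 cab [-0.0555 -0.0484] z 0.1325 yaw -95.76 F cab -9.3 0.2 3.5
```

Call:
move_arm --pt "1 0 0.3 -1 0" --pt "1 0 0.5 -2 0"

```text
time: 14.0
position: [0.604, -0.0517, 0.1325]
tool_rot: [-0.634, -0.309, 0.638, -0.309]
ft_force: [-5.8, -6.0, 3.2]
grip_width: 0.0008
```

```bash
python3 st.py
```

```text
14.0 cab [-0.0538 -0.0487] z 0.1325 yaw -95.76 F cab -8.2 1.7 3.2
```

Call:
move_arm --pt "1 0 0.3 -1 0" --pt "1 0 0.5 -2 0"

```text
time: 14.17
position: [0.6056, -0.0501, 0.1325]
tool_rot: [-0.634, -0.31, 0.638, -0.309]
ft_force: [-5.7, -5.7, 4.0]
grip_width: 0.0003
```

```bash
python3 st.py
```

```text
14.1667 cab [-0.0516 -0.0492] z 0.1325 yaw -95.74 F cab -7.9 1.8 4.0
```

Call:
move_arm --pt "1 0 0.3 -1 0" --pt "1 0 0.3 -1.7 0"

```text
time: 14.33
position: [0.6072, -0.0484, 0.1325]
tool_rot: [-0.635, -0.31, 0.637, -0.308]
ft_force: [-4.6, -2.6, 2.2]
grip_width: 0.0004
```

```bash
python3 st.py
```

```text
14.3333 cab [-0.0492 -0.0496] z 0.1325 yaw -95.75 F cab -4.6 2.5 2.2
```

Call:
move_arm --pt "1 0 0 -0.6 0" --pt "1 0 0 -0.6 0"

```text
time: 14.5
position: [0.6082, -0.0474, 0.1324]
tool_rot: [-0.635, -0.31, 0.637, -0.308]
ft_force: [-4.2, -1.8, 1.8]
grip_width: 0.0004
```

```bash
python3 st.py
```

```text
14.5 cab [-0.0479 -0.0499] z 0.1324 yaw -95.77 F cab -3.8 2.6 1.8
```

Call:
move_arm --pt "1 0 0 -0.5 0" --pt "1 0 0 -1 0"

```text
time: 14.67
position: [0.6083, -0.0473, 0.1325]
tool_rot: [-0.635, -0.31, 0.637, -0.309]
ft_force: [-6.2, -6.2, 2.6]
grip_width: 0.0001
```

```bash
python3 st.py
```

```text
14.6667 cab [-0.0477 -0.0499] z 0.1325 yaw -95.74 F cab -8.6 1.9 2.6
```

Call:
move_arm --pt "1 0 0 -0.5 0" --pt "1 0 0 -0.5 0" --pt "1 0 0 -0.5 0"

```text
time: 14.92
position: [0.6084, -0.0471, 0.1325]
tool_rot: [-0.635, -0.309, 0.637, -0.309]
ft_force: [-5.9, -4.5, 2.7]
grip_width: 0.0004
```

```bash
python3 st.py
```

```text
14.9167 cab [-0.0475 -0.05  ] z 0.1325 yaw -95.75 F cab -6.9 2.6 2.7
```

Call:
move_arm --pt "1 0 0 0.5 0" --pt "1 0 0 1.5 0" --pt "1 0 0 2.5 0" --pt "1 0 0 3.5 0"

```text
time: 15.25
position: [0.609, -0.0489, 0.1329]
tool_rot: [0.637, 0.308, -0.635, 0.309]
ft_force: [-0.5, 0.0, -0.8]
grip_width: 0.0007
```

```bash
python3 st.py
```

```text
15.25 cab [-0.0488 -0.0515] z 0.1329 yaw -95.84 F cab -0.3 0.5 -0.8
```

Call:
move_arm --pt "1 0 0 8 0" --pt "1 0 0 20 0" --pt "1 -5 0 40 0" --pt "1 -40 0 60 0" --pt "1 -80 0 70 0" --pt "1 -120 0 60 0" --pt "1 -160 0 40 0" --pt "1 -180 0 20 0"

```text
time: 15.92
position: [0.5965, -0.0669, 0.318]
tool_rot: [0.639, 0.306, -0.635, 0.309]
ft_force: [0.2, -0.4, 0.7]
grip_width: 0.0006
```

```bash
python3 st.py
python3 - <<'E'
from h import *
for n in('scene','wrist'):
    p=cam(n); save(p,n+'4')
    if n=='wrist':
        np.save('w1.npy',{k:p[k] for k in('R','C','fx','fy','cx','cy')},allow_pickle=True); continue
    b=(170,110,400,330)
    im=cv2.imread(f'pics/{n}4.png')[b[1]:b[3],b[0]:b[2]]
    cv2.imwrite(f'pics/{n}4z.png',cv2.resize(im,None,fx=2.5,fy=2.5,interpolation=cv2.INTER_CUBIC))
E
```

```text
15.9167 cab [-0.0706 -0.0505] z 0.318 yaw -96.0 F cab -0.3 -0.4 0.7
```

View pics/scene4z.png

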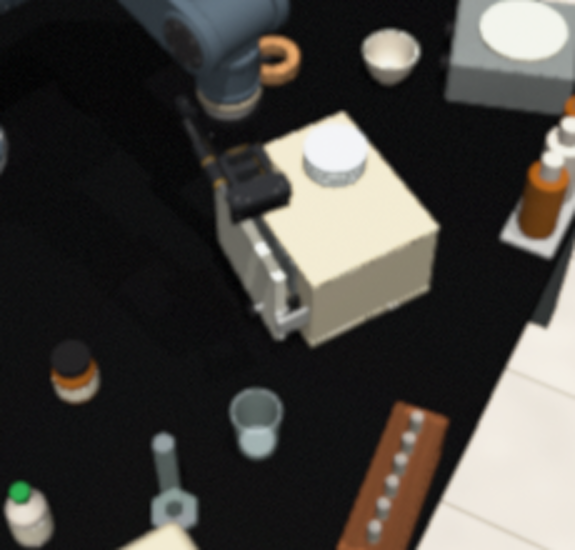

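View pics/wrist4.png

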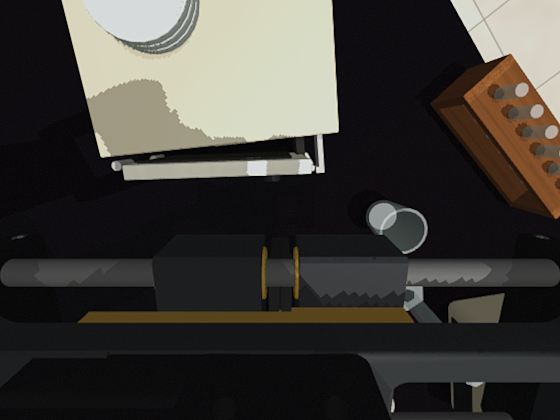

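Run:
```python
from h import *
p=np.load('w1.npy',allow_pickle=True).item()
c=lambda u,v:cabf(onz(p,u,v,.15))
print([c(*x).round(4) for x in((102,157),(338,131.5),(124,180),(312,172.5))])
e=c(338,131.5)-c(102,157); d=c(312,172.5)-c(124,180)
f=lambda v:np.arctan2(-v[0],-v[1]); print(f(e),f(d),f(d)-f(e),np.linalg.norm(d))
```

```text
[array([-0.0005,  0.1243]), array([ 0.0005, -0.1218]), array([-0.0264,  0.1072]), array([-0.0388, -0.092 ])]
-0.004003705842731051 0.06244842273440575 0.0664521285771368 0.19963217495009725
```

Run:
```python
import cv2
im=cv2.imread('pics/wrist4.png')[110:210,80:360]
cv2.imwrite('pics/wrist4z.png',cv2.resize(im,None,fx=2.8,fy=2.8,interpolation=cv2.INTER_CUBIC))
```

```text
(no output)
```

View pics/wrist4z.png

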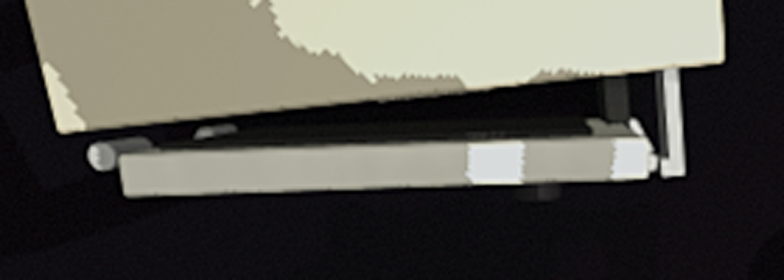

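```bash
python3 st.py; python3 -c "
from h import *
print(robot.hand_in())"
```

```text
16.0167 cab [-0.0673 -0.0519] z 0.3189 yaw -95.73 F cab -0.8 0.3 -0.5
the job is handed in; nothing more can be done
None
```

The drawer is fully home and the door is shut and held by its latch; the job is handed in at about 16 s of the 58 s allowed.

- **Drawer:** I pushed it in with closed fingertips at about 3–4 N. It met its stop at the flush position, with the force rising to about 10 N, and the scene camera showed the front flush afterwards.
- **Door:** I swung it shut from about 1.5 rad, at roughly 0.6 rad/s or slower. Pressing it in took at most about 10 N on the wrist sensor. The force then fell to about 4 N as the tongue snapped in, and the door came up against a firm stop.
- **Latch:** I backed off and the force went to zero within about 1.3 mm, so the door did not follow the fingers. From above, the wrist camera put it at about 0.066 rad. That is inside the latched range and well below the 0.11 rad it would spring back to if unlatched. My fingertip position at the stop suggested about 0.085 rad instead, close to the 0.095 limit, but that figure carries a few millimetres of uncertainty.
- **Not checked:** The jars could not be seen once the drawer was under the roof. They were upright in the last view before the push, and the drawer went in at about 50 mm/s or less with only a gentle stop.
- **Surroundings:** The other things looked unmoved in the final scene and wrist pictures, and the robot was clear of everything when I handed in.

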